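# Seat the wheel that is riding on its shaft's keys

### The job

Two small test drives stand on the bench, each with a brass wheel on its upright shaft. One wheel is fully home; the other was left riding on top of the key bar, so it stands higher and its keyway lies across the drive. Take that wheel by its square sleeve and turn it while pressing down, without taking it off the shaft, until its keyway comes over the key bar and it drops fully home; then let go. Leave the other drive's wheel as it is.

Things in the scene. Friction and masses are not known exactly. Their poses are not given: they have to be found in the camera images.
- loose_wheel_grip (a point): Wheel to seat (mm): toothed brass rim 90 across, on top an upright open steel sleeve 34 square outside, 38 high. Point on the axis, 13 below the sleeve's top, 39 above the wheel's underside; brass begins 25 below it. z up, x and y square to the sleeve's faces. Keyway slot 50 x 18 through the 64 x 34 brass middle, along y; its ends show beside the sleeve. Either way round fits. 0.25 kg.
- drive_a_seat (a point): Drive under that wheel (mm): fixed grey box, 90 (x) by 120 (y), 30 high, with a round flange and an upright steel shaft 14 thick. Point on the shaft's axis on the flange's top, 34 above the bench, where the wheel's underside rests when home; the shaft rises 58 from here. Wheel home: its grip point is 39 above this point and the shaft's tip stands 6 proud of the sleeve.
- drive_a_key (a point): Centre of the top of that drive's key bar, 12 mm above the seat point. The bar, 44 mm long, 7 wide, 12 high, crosses the shaft's foot along y, the box's long side. The wheel starts riding on it, grip point 39 mm above this point, keyway 40 to 90 degrees off the bar; it turns easily and within about 10 degrees of line it can be pressed, or drops by its own weight, the 12 mm down.
- home_wheel_grip (a point): The same point of the other wheel, which is like the first and is already home on the second drive, like the first. It stays as it is.

How it is judged:
By the outcome, as a careful person would: the job done as asked, in the order asked, and still so for the second after the job is handed in, with the robot touching nothing.
It also fails if it takes over 32 s, if anything falls off the work surface, if the arm or the gripper's body presses on something with over 40 N, if the wrist force passes 120 N, or if a joint passes its speed limit or range.

### The arm

A 7-joint arm with a two-finger parallel gripper is mounted at the origin on a cart in front of the work surface, level with it; the furniture and walls round the work are solid. World frame = base frame: x ahead of the robot, y to its left, z up, the work surface at z = 0. Lengths are in m, angles in rad, forces in N, time in s.
With the tool pointing down it reaches from about 0.4 to 0.85 m from the base axis. Payload 10.4 kg.
Tool frame: the origin (TCP) lies between the finger pads; the fingertips stand ahead of it and the grasp point (between the pads) lies 3 mm ahead of it (r.tips_ahead is the z of the fingertips in the tool frame, in m); z points along the fingers, y is the line along which they close (so a half turn about z gives the same grasp; the last joint's range is limited). The gripper opens to 87 mm and grips with 3 to 60 N. Pads are 19 mm wide; open, the fingers measure 117 mm over their backs; the gripper's body (75 mm by 190 mm) begins 51 mm behind the grasp point.
Start: joints at [1.244, 0.332, -0.065, 1.46, 0.022, 1.35, -0.088], TCP at [0.187, -0.596, 0.245] pointing down, gripper open.
Joint ranges: [-2.6, 2.6], [-0.5, 2.12], [-1.47, 1.34], [0.16, 2.42], [-1.27, 4.41], [0.06, 2.06], [-2.6, 2.6]. Speed limits (rad/s): [2.22, 2.22, 2.79, 2.79, 3.14, 3.14, 3.14].

### API

Orientations are given as a unit quaternion [x, y, z, w].
In Python, from bench import telemetry, camera, get_calibration, r gives the robot as it stands.
- The arm moves only by the tool drive_tool, never from a script. Its argument "series" is one flat list of numbers, 7 for each row, row after row: the turn, a rotation vector about the tool's x, y, z in units of 5 degrees (1.0 is 5 degrees), then the shift along the tool's x, y, z in units of 40 mm (1.0 is 40 mm), then the opening, from -1 (shut) to 1 (fully open). A call has 1 to 10 rows; each row is the pose to reach, as a shift and turn from the pose commanded when the call began, along the tool's axes at that moment; what a row does not reach only later rows make up. A row lasts 1/12 s, in which the tool goes at most 41.7 mm and 7.16 degrees, less where a joint would pass 70% of its speed; a pose out of reach is approached as far as the arm can. A call with a gripper value outside its range is refused whole. The fingers move at their own pace and stop on an object; "grip_force" is the grip in N (left out, the last holds). Time passes only in rows, so rows that repeat a pose let the fingers close. It gives the time, the measured TCP pose, the force, the opening and the grip force at its end, in the units of the state.
- telemetry.read_state(): the state, without advancing time (a new reading comes with each control period).
- camera(name): name is "side" or "top"; returns the picture (384x512x3 uint8, red, green, blue); there is no depth.
- get_calibration(name): a dict with "fovy" (degrees; the focal length in pixels is half the picture's height over the tangent of half this angle, whatever the lens; pixels are square), "cx", "cy" (the principal point, pixels), "xyz" and "rotation" of the camera in the world. Camera axes: x right, y up, looking along -z (the intrinsics and any distortion apply to the point x, -y, -z); pixel columns grow to the right and rows downward; lengths in m; the calibration is good to about 2 mm. A picture is of the moment at which its call begins. get_calibration takes no time and is no camera call.
- r.close_job(): hands the job in; it is judged then, once.
The state is a dict: "time": time; "joint_positions": joint angles; "joint_vel": joint speeds; "joint_torque": joint torques, N m; "ee_pos": TCP position; "eef_rot": TCP orientation; "ft_force": force on the tool from outside, world axes, zero at the start; "torque": the same for the moment, N m; "width": finger opening in m; "grip_force": force on a finger pad.
Only numpy, scipy, OpenCV 4.12 (cv2) and the standard library are available. Lean on these libraries where they do the work, as an engineer would, in place of code of your own. Each camera call takes 0.05 s, during which the arm holds its last target. There are 200 camera calls.

## Working session

There is one attempt and no reset: what is moved stays moved. The work goes in short steps, Python scripts to look and compute and a tool call to move; the robot and the scene stay as the last step left them, time stands still between calls to the robot, and variables do not carry over. Pictures are saved under pics/ and viewed, at most 10 in all, crops included, and the job is handed in when it is done.

Besides the shell and the picture viewer there is one more tool, called after "Emit:" as a command line: name --argument value ..., lists and objects as JSON in quotes. drive_tool: Moves the arm, as the interface text tells. Its arguments: {"type":"object","properties":{"series":{"type":"array"},"grip_force":{"type":"number"}},"required":["series"]}

```bash
mkdir -p pics; python3 - <<'E'
from bench import telemetry,camera,get_calibration,r
import cv2,numpy as np
for n in("top","side"):
    im=camera(n); cv2.imwrite(f"pics/{n}0.png",im[:,:,::-1]); print(n,get_calibration(n))
a=np.vstack([cv2.imread(f"pics/{n}0.png") for n in("top","side")])
s=telemetry.read_state();print(s['time'],s['ee_pos'],s['eef_rot'],s['ft_force'],s['width'],r.tips_ahead)
E
```

```text
top {'fovy': 42.95359775566933, 'cx': 247.9013133091543, 'cy': 191.8512895686201, 'xyz': array([ 0.37097109, -0.16807266,  1.03566136]), 'rotation': array([ 0.05663616, -0.06462119, -0.69775861,  0.71116058])}
side {'fovy': 46.101285391843234, 'cx': 247.34806687113652, 'cy': 188.38524214457578, 'xyz': array([ 0.28934482, -0.88120977,  0.52033662]), 'rotation': array([ 0.49263178, -0.07829745, -0.15284795,  0.85312423])}
0.1 [ 0.18684446 -0.59607362  0.24381963] [ 9.88486217e-01  1.51309517e-01 -1.34430965e-04 -6.41646204e-04] [ 0.33800027  0.20589142 -0.65972881] 0.08690784151013616 0.022
```

View pics/top0.png

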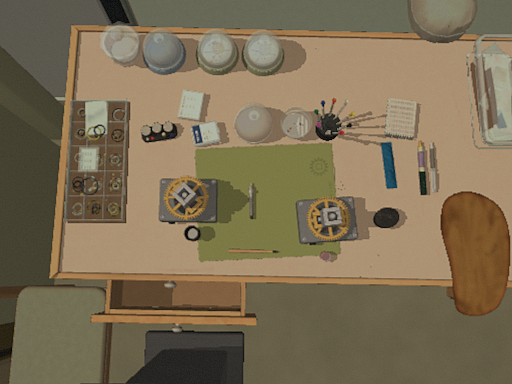

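View pics/side0.png

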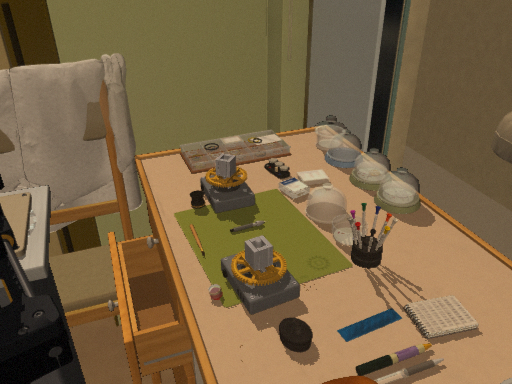

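The top view shows two drives, with wheels at about (186,197), whose sleeve is turned, and (330,217), whose sleeve is nearly in line. The side view shows them at (228,175) and (260,262). I'll zoom in on all four.

```bash
python3 - <<'E'
import cv2,numpy as np
t=cv2.imread("pics/top0.png");s=cv2.imread("pics/side0.png")
c=lambda i,x,y:cv2.resize(i[y:y+75,x:x+100],(400,300),interpolation=cv2.INTER_CUBIC)
cv2.imwrite("pics/z0.png",np.vstack([np.hstack([c(t,140,160),c(t,280,180)]),np.hstack([c(s,180,142),c(s,212,230)])]))
E
```

```text
(no output)
```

View pics/z0.png

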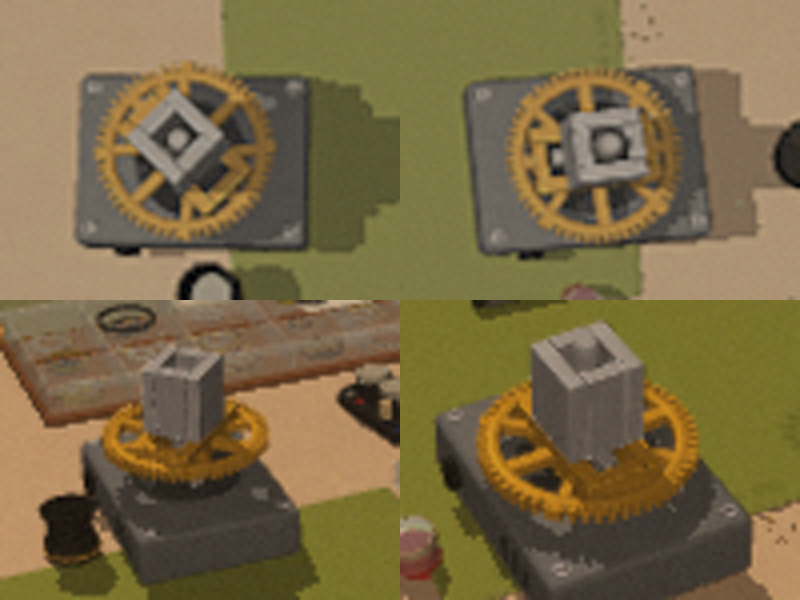

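The left wheel (top pixel about 186,197) is the loose one. Its sleeve is turned about 45° and its keyway block points to the lower right in the image. The right wheel is home. Next I'll measure the left one.

```bash
cat > h.py <<'E'
import numpy as np,cv2
from scipy.spatial.transform import Rotation as R
from bench import get_calibration
def ray(n,u,v):
    c=get_calibration(n);f=192/np.tan(np.radians(c['fovy']/2))
    d=R.from_quat(c['rotation']).apply([(u-c['cx'])/f,-(v-c['cy'])/f,-1]);return np.array(c['xyz']),d
def onz(n,u,v,z):
    o,d=ray(n,u,v);return (o+d*(z-o[2])/d[2])
def tri(p,q):
    o,d=ray("top",*p);a,e=ray("side",*q)
    s=np.linalg.lstsq(np.c_[d,-e],a-o,rcond=None)[0];return (o+d*s[0]+a+e*s[1])/2,np.linalg.norm(o+d*s[0]-a-e*s[1])
E
python3 - <<'E'
from h import *
im=cv2.imread("pics/top0.png");hsv=cv2.cvtColor(im,cv2.COLOR_BGR2HSV)
roi=np.zeros(im.shape[:2],np.uint8);roi[172:230,155:222]=255
def big(m):
    m=cv2.bitwise_and(m,roi);c=max(cv2.findContours(m,0,2)[0],key=cv2.contourArea);return c
sl=big(cv2.inRange(hsv,(0,0,125),(180,45,255)))
rs=cv2.minAreaRect(sl);b=cv2.boxPoints(rs);P=np.array([onz("top",*p,.098) for p in b])*1000
print("sleeve px",b.round(1).tolist(),"mm",P[:,:2].round(1).tolist(),"ctr",P.mean(0).round(1))
ed=P[1]-P[0];print("edge deg",np.degrees(np.arctan2(ed[1],ed[0])),np.linalg.norm(ed),np.linalg.norm(P[2]-P[1]))
ye=cv2.inRange(hsv,(10,120,90),(32,255,255));c=big(ye)
e=cv2.minEnclosingCircle(c);print("rim px",e,"ctr mm z .055",onz("top",*e[0],.055)*1000)
dk=cv2.inRange(hsv,(0,0,60),(180,60,125))|ye
dk=cv2.morphologyEx(dk,cv2.MORPH_OPEN,np.ones((3,3)));c=big(dk)
rb=cv2.minAreaRect(c);b=cv2.boxPoints(rb);B=np.array([onz("top",*p,.03) for p in b])*1000
e1=B[1]-B[0];print("box",b.round(1).tolist(),"ctr",B.mean(0).round(1),"edge",np.degrees(np.arctan2(e1[1],e1[0])),np.linalg.norm(e1),np.linalg.norm(B[2]-B[1]))
print("shaft tip",onz("top",184.5,194.5,.092)*1000,"tri sleeve top",tri((184,194),(225.8,157.5)))
print("tri home sleeve top",tri((280+605/4,180+145/4),(212+587/4,230+48/4)))
print("keyway end", onz("top",140+218/4,160+190/4,.055)*1000)
o=im.copy();cv2.drawContours(o,[sl],-1,(0,0,255),1);cv2.drawContours(o,[cv2.boxPoints(rb).astype(int)],-1,(255,0,0),1)
cv2.imwrite("pics/ov.png",cv2.resize(o[160:235,140:240],(800,600),interpolation=0))
E
```

```text
sleeve px [[171.5, 193.5], [183.0, 182.0], [194.5, 193.5], [183.0, 205.0]] mm [[527.4, -28.7], [550.6, -50.1], [528.3, -73.4], [505.3, -51.9]] ctr [527.9 -51.   98. ]
edge deg -42.66330308122987 31.58182887744068 32.24497523210256
rim px ((186.08746337890625, 196.8225555419922), 22.27558135986328) ctr mm z .055 [528.34094374 -52.20145813  55.        ]
box [[158.6999969482422, 220.0], [159.6999969482422, 175.3000030517578], [216.3000030517578, 176.6999969482422], [215.1999969482422, 221.3000030517578]] ctr [529.6 -52.3  30. ] edge 1.4882395180073216 94.13113184158578 118.66757364949251
shaft tip [526.94477086 -53.28920904  92.        ] tri sleeve top (array([ 0.52876749, -0.05317419,  0.09671049]), np.float64(0.003300003456900819))
tri home sleeve top (array([ 0.51372354, -0.51512553,  0.19440715]), np.float64(0.0734813385484313))
keyway end [506.78334483 -70.07676515  55.        ]
```

View pics/ov.png

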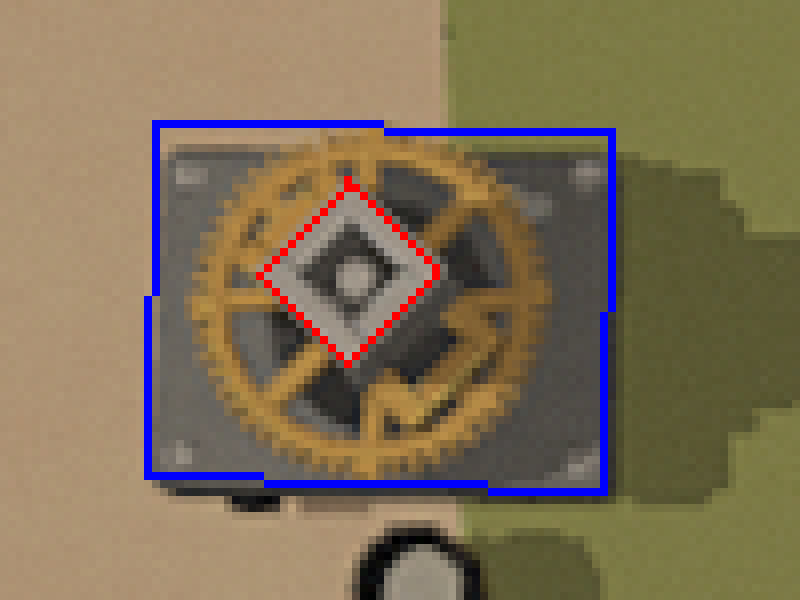

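The wheel axis is at about (528, -52) mm and the sleeve top triangulates to 97 mm, where 98 mm is expected when riding. The sleeve faces are at -42.7°, so the keyway lies at 47° and the bar at about 91°. That means turning the wheel about +44°, counterclockwise from above. First I'll move above it.

Emit:
drive_tool --series '[0,0,-3,6.1,-5.2,0.5,1,0,0,-3,6.1,-5.2,0.5,1,0,0,-3,6.1,-5.2,0.5,1,0,0,-3,6.1,-5.2,0.5,1,0,0,-3,6.1,-5.2,0.5,1,0,0,-3,6.1,-5.2,0.5,1,0,0,-3,6.1,-5.2,0.5,1,0,0,-6,12.2,-10.43,1.1,1,0,0,-6,12.2,-10.43,1.1,1,0,0,-6,12.2,-10.43,1.1,1]'

```text
time: 0.93
ee_pos: [0.4083, -0.2422, 0.217]
eef_rot: [0.914, 0.406, -0.0, 0.0]
ft_force: [1.0, -1.6, 0.3]
width: 0.0866
grip_force: 0.0
```

```bash
cat > st.py <<'E'
from h import *
from bench import telemetry
import sys
s=telemetry.read_state();q=R.from_quat(s['eef_rot']);m=q.as_matrix()
print(round(s['time'],2),(s['ee_pos']*1000).round(1),'q',s['eef_rot'].round(4),'ydeg',np.degrees(np.arctan2(m[1,1],m[0,1])).round(2),'zax',m[:,2].round(4),'F',s['ft_force'].round(1),'T',s['torque'].round(2),'w',round(s['width']*1000,1),'g',s['grip_force'],'j',s['joint_positions'].round(2))
if len(sys.argv)>1:
    p=np.array(list(map(float,sys.argv[1:4])));yd=float(sys.argv[4])
    print('shift units',(q.inv().apply(p-s['ee_pos']*1000)/40).round(3))
    a=np.radians(yd);T=np.c_[[-np.sin(a),np.cos(a),0],[np.cos(a),np.sin(a),0],[0,0,-1]]
    print('turn units',(np.degrees((q.inv()*R.from_matrix(T)).as_rotvec())/5).round(3))
E
python3 st.py 528 -52 200 -42.7
```

```text
0.93 [ 408.3 -242.2  217. ] q [ 9.140e-01  4.057e-01 -2.000e-04  1.000e-04] ydeg -42.14 zax [-2.e-04 -3.e-04 -1.e+00] F [ 1.  -1.6  0.3] T [-0.08 -0.12  0.03] w 86.6 g 0.0 j [ 0.86  0.04 -0.43  1.86  0.02  1.24 -0.31]
shift units [ 5.534 -0.972  0.423]
turn units [0.001 0.004 0.113]
```

Emit:
drive_tool --series '[0,0,0.1,5.5,-0.97,0.42,1,0,0,0.1,5.5,-0.97,0.42,1,0,0,0.1,5.5,-0.97,0.42,1,0,0,0.1,5.5,-0.97,0.42,1,0,0,0.1,5.5,-0.97,0.42,1,0,0,0.1,5.5,-0.97,0.42,1,0,0,0.1,5.5,-0.97,0.42,1,0,0,0.1,5.5,-0.97,0.42,1,0,0,0.1,5.5,-0.97,0.42,1]'

```text
time: 1.68
ee_pos: [0.5278, -0.0571, 0.2001]
eef_rot: [0.918, 0.397, -0.0, 0.0]
ft_force: [-0.4, -0.7, -0.4]
width: 0.0868
grip_force: 0.0
```

```bash
python3 st.py 528 -52 125 -42.7
```

```text
1.68 [527.8 -57.1 200.1] q [ 9.176e-01  3.975e-01 -5.000e-04  1.000e-04] ydeg -43.16 zax [-8.e-04 -5.e-04 -1.e+00] F [-0.4 -0.7 -0.4] T [-0.04 -0.04  0.06] w 86.8 g 0.0 j [ 0.57  0.21 -0.62  1.74  0.13  1.23 -0.83]
shift units [ 0.098 -0.083  1.877]
turn units [-0.003  0.011 -0.092]
```

Emit:
drive_tool --series '[0,0,-0.1,0.1,-0.08,0.6,1,0,0,-0.1,0.1,-0.08,1.2,1,0,0,-0.1,0.1,-0.08,1.88,1,0,0,-0.1,0.1,-0.08,1.88,1,0,0,-0.1,0.1,-0.08,1.88,1,0,0,-0.1,0.1,-0.08,1.88,1]'

```text
time: 2.18
ee_pos: [0.5292, -0.0518, 0.1267]
eef_rot: [0.916, 0.401, 0.001, 0.001]
ft_force: [0.8, -0.5, -0.6]
width: 0.0873
grip_force: 0.0
```

```bash
python3 st.py 528 -52 89 -42.7; python3 - <<'E'
from bench import camera
import cv2,numpy as np
c=lambda i,x,y:cv2.resize(i[y:y+110,x:x+100],(400,440),interpolation=cv2.INTER_CUBIC)
cv2.imwrite("pics/n1.png",np.hstack([c(camera("side"),180,110),c(camera("top"),140,140)])[:,:,::-1])
E
```

```text
2.18 [529.2 -51.8 126.7] q [9.159e-01 4.014e-01 5.000e-04 5.000e-04] ydeg -42.67 zax [ 1.4e-03 -6.0e-04 -1.0e+00] F [ 0.8 -0.5 -0.6] T [ 0.02 -0.08  0.03] w 87.3 g 0.0 j [ 0.55  0.29 -0.61  1.82  0.19  1.09 -0.88]
shift units [-0.024 -0.019  0.943]
turn units [ 0.016 -0.006  0.006]
```

View pics/n1.png

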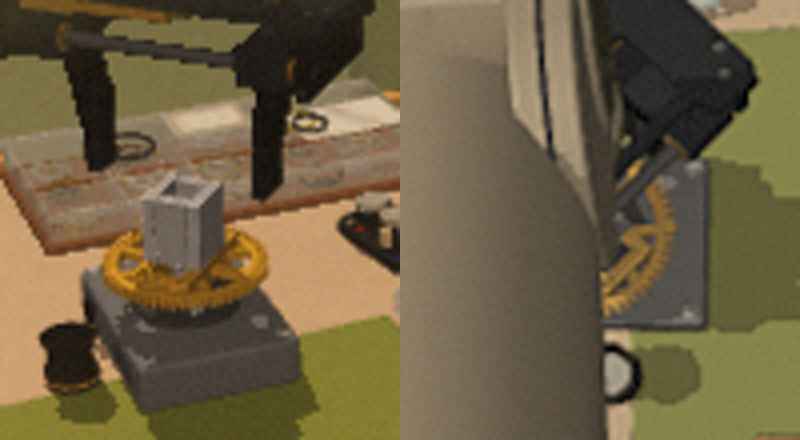

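The side view shows the fingers straddling the sleeve: tips at crop (100,165) and (265,195), sleeve top at (183,185). The sleeve is centred between them and squarely in line. I'll go down and close gently.

Emit:
drive_tool --series '[0,0,0,0,0,0.4,1,0,0,0,0,0,0.92,1,0,0,0,0,0,0.92,1,0,0,0,0,0,0.92,-0.4,0,0,0,0,0,0.92,-0.4,0,0,0,0,0,0.92,-0.4,0,0,0,0,0,0.92,-0.4,0,0,0,0,0,0.92,-0.4,0,0,0,0,0,0.92,-0.4,0,0,0,0,0,0.92,-0.4]' --grip_force 15

```text
time: 3.12
ee_pos: [0.5288, -0.0509, 0.0887]
eef_rot: [0.916, 0.402, 0.0, 0.0]
ft_force: [0.5, 0.5, -0.6]
width: 0.0485
grip_force: 0.0
```

```bash
python3 st.py 528 -52 89 -42.7
```

```text
3.12 [528.8 -50.9  88.7] q [9.157e-01 4.020e-01 1.000e-04 2.000e-04] ydeg -42.6 zax [ 4.e-04 -2.e-04 -1.e+00] F [ 0.5  0.5 -0.6] T [-0.04 -0.04  0.02] w 48.5 g 0.0 j [ 0.53  0.34 -0.6   1.86  0.22  1.01 -0.9 ]
shift units [-0.032  0.004 -0.008]
turn units [ 0.005 -0.001  0.021]
```

Emit:
drive_tool --series '[0,0,0,0,0,0,-0.6,0,0,0,0,0,0,-0.6,0,0,0,0,0,0,-0.6,0,0,0,0,0,0,-0.6,0,0,0,0,0,0,-0.6,0,0,0,0,0,0,-0.6]' --grip_force 15

```text
time: 3.62
ee_pos: [0.5286, -0.0509, 0.0884]
eef_rot: [0.916, 0.402, -0.0, 0.0]
ft_force: [-0.5, 0.6, 1.7]
width: 0.0339
grip_force: 15.0
```

```bash
python3 st.py 528 -52 89 -42.7
```

```text
3.62 [528.6 -50.9  88.4] q [ 0.9156  0.402  -0.      0.    ] ydeg -42.6 zax [-0.e+00 -1.e-04 -1.e+00] F [-0.5  0.6  1.7] T [ 0.04  0.15 -0.01] w 33.9 g 14.994908267981373 j [ 0.53  0.34 -0.6   1.86  0.22  1.01 -0.9 ]
shift units [-0.031  0.007 -0.014]
turn units [0.    0.001 0.021]
```

The sleeve is gripped at 33.9 mm, measuring square. Now I'll turn it with a light press.

Emit:
drive_tool --series '[0,0,-1,0,0,0.03,-0.7,0,0,-2,0,0,0.05,-0.7,0,0,-3,0,0,0.05,-0.7,0,0,-4,0,0,0.05,-0.7,0,0,-5,0,0,0.05,-0.7,0,0,-6,0,0,0.05,-0.7,0,0,-6,0,0,0.05,-0.7]' --grip_force 25

```text
time: 4.2
ee_pos: [0.5296, -0.0503, 0.0871]
eef_rot: [0.779, 0.627, 0.001, 0.0]
ft_force: [-0.9, -0.0, -3.0]
width: 0.0339
grip_force: 25.0
```

```bash
python3 st.py 528 -52 89 1.4
```

```text
4.2 [529.6 -50.3  87.1] q [7.786e-01 6.275e-01 1.000e-03 4.000e-04] ydeg -12.27 zax [ 2.1e-03  5.0e-04 -1.0e+00] F [-0.9 -0.  -3. ] T [ 0.07 -0.09  0.02] w 33.9 g 24.99258557567373 j [ 0.6   0.36 -0.69  1.85  0.26  1.02 -0.41]
shift units [-0.05  -0.03  -0.047]
turn units [ 0.023 -0.008 -2.735]
```

Emit:
drive_tool --series '[0,0,-0.9,0,0,0.04,-0.7,0,0,-1.8,0,0,0.08,-0.7,0,0,-2.7,0,0,0.1,-0.7,0,0,-2.7,0,0,0.15,-0.7,0,0,-2.7,0,0,0.15,-0.7]'

```text
time: 4.62
ee_pos: [0.5281, -0.0511, 0.0796]
eef_rot: [0.703, 0.711, -0.0, -0.001]
ft_force: [-0.4, 0.0, -2.5]
width: 0.0338
grip_force: 25.0
```

```bash
python3 st.py 528 -52 77 1.4
```

```text
4.62 [528.1 -51.1  79.6] q [ 7.028e-01  7.114e-01 -4.000e-04 -5.000e-04] ydeg 0.7 zax [-1.3e-03  2.0e-04 -1.0e+00] F [-0.4  0.  -2.5] T [-0.03 -0.06  0.01] w 33.8 g 24.993805194972083 j [ 0.63  0.38 -0.72  1.86  0.29  1.01 -0.2 ]
shift units [-0.023 -0.002  0.065]
turn units [-0.015 -0.002 -0.14 ]
```

It's dropping freely, 8.8 mm so far. I'll press the rest of the way.

Emit:
drive_tool --series '[0,0,-0.1,0,0,0.05,-0.7,0,0,-0.1,0,0,0.1,-0.7,0,0,-0.1,0,0,0.12,-0.7,0,0,-0.1,0,0,0.14,-0.7,0,0,-0.1,0,0,0.14,-0.7,0,0,-0.1,0,0,0.14,-0.7]'

```text
time: 5.12
ee_pos: [0.5286, -0.051, 0.0763]
eef_rot: [0.699, 0.715, -0.001, 0.0]
ft_force: [-10.8, -1.2, 20.0]
width: 0.0339
grip_force: 25.0
```

```bash
python3 st.py 528 -52 77 1.4; python3 - <<'E'
from bench import camera
import cv2,numpy as np
cv2.imwrite("pics/n2.png",cv2.resize(camera("side")[120:220,165:295],(780,600),interpolation=cv2.INTER_CUBIC)[:,:,::-1])
E
```

```text
5.12 [528.6 -51.   76.3] q [ 6.989e-01  7.152e-01 -7.000e-04  3.000e-04] ydeg 1.32 zax [-5.0e-04 -1.5e-03 -1.0e+00] F [-10.8  -1.2  20. ] T [-0.02  2.32  0.07] w 33.9 g 25.001057668123394 j [ 0.63  0.38 -0.72  1.86  0.3   1.01 -0.19]
shift units [-0.025 -0.015 -0.017]
turn units [-0.006  0.017 -0.016]
```

View pics/n2.png

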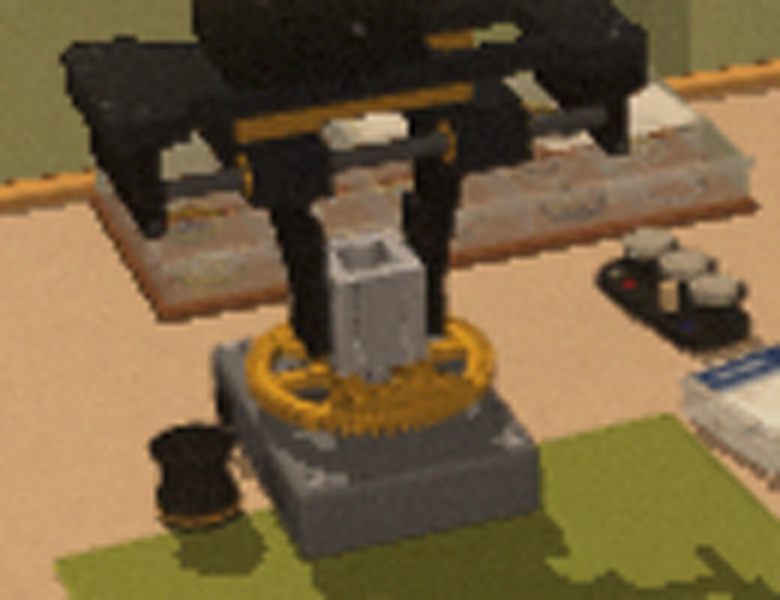

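The wheel is down 12.1 mm and resting firmly on the flange at 20 N, and the image shows it low on the box. I'll ease off, open the gripper and retreat upward.

Emit:
drive_tool --series '[0,0,0,0,0,-0.04,-0.6,0,0,0,0,0,-0.04,0.3,0,0,0,0,0,-0.04,0.5,0,0,0,0,0,-0.04,0.5,0,0,0,0,0,-0.04,0.5,0,0,0,0,0,-0.04,0.5,0,0,0,0,0,-0.04,0.5,0,0,0,0,0,-0.04,0.5]'

```text
time: 5.83
ee_pos: [0.5287, -0.0509, 0.0764]
eef_rot: [0.698, 0.716, 0.0, 0.0]
ft_force: [-0.8, 0.3, 0.9]
width: 0.0641
grip_force: 0.0
```

Emit:
drive_tool --series '[0,0,0,0,0,-0.4,0.5,0,0,0,0,0,-1,0.5,0,0,0,0,0,-2,0.5,0,0,0,0,0,-3,0.5,0,0,0,0,0,-3,0.5,0,0,0,4,0,-3,0.5,0,0,0,4,0,-3,0.5,0,0,0,4,0,-3,0.5,0,0,0,4,0,-3,0.5,0,0,0,4,0,-3,0.5]'

```text
time: 6.67
ee_pos: [0.5233, 0.1176, 0.1971]
eef_rot: [0.695, 0.719, 0.002, -0.001]
ft_force: [-0.9, -0.7, 0.0]
width: 0.0657
grip_force: 0.0
```

```bash
python3 st.py; python3 - <<'E'
from bench import camera
import cv2,numpy as np
t=camera("top");s=camera("side");cv2.imwrite("pics/t3.png",t[:,:,::-1]);cv2.imwrite("pics/s3.png",s[:,:,::-1])
c=lambda i,x,y:cv2.resize(i[y:y+75,x:x+100],(400,300),interpolation=cv2.INTER_CUBIC)
cv2.imwrite("pics/z3.png",np.vstack([np.hstack([c(t,140,160),c(t,280,180)]),np.hstack([c(s,180,142),c(s,212,230)])])[:,:,::-1])
E
```

```text
6.67 [523.3 117.6 197.1] q [ 0.6949  0.7191  0.0016 -0.0008] ydeg 1.96 zax [ 0.001   0.0034 -1.    ] F [-0.9 -0.7  0. ] T [-0.02 -0.06 -0.05] w 65.7 g 0.0 j [ 0.45  0.27 -0.86  1.73  0.22  1.24 -0.43]
```

View pics/z3.png

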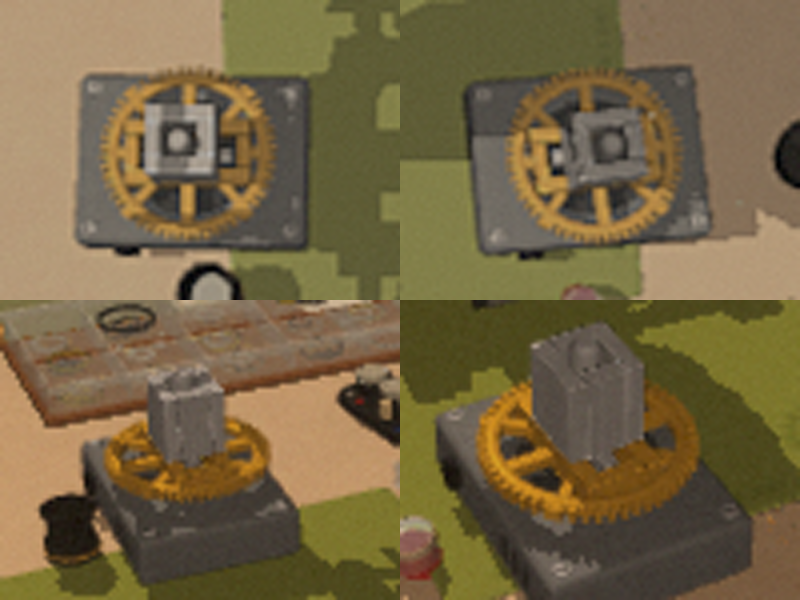

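The left wheel now sits home: its sleeve is in line with the box, the shaft tip stands proud, and the key bar shows in the keyway at crop (225,150). The right wheel hasn't moved. I'll let the arm settle, then hand in.

Emit:
drive_tool --series '[0,0,0,0,0,0,0.5,0,0,0,0,0,0,0.5,0,0,0,0,0,0,0.5]'

```text
time: 7.02
ee_pos: [0.525, 0.1076, 0.1963]
eef_rot: [0.699, 0.715, -0.0, 0.0]
ft_force: [0.3, 0.2, -0.5]
width: 0.0653
grip_force: 0.0
```

```bash
python3 -c "
from bench import r
print(r.close_job())"
```

```text
the job is handed in; nothing more can be done
None
```

The loose wheel was turned about 44° and pressed 12 mm down until it sat fully home, then released; the other drive's wheel was left alone, and the job was handed in at about 7 s.

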